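# Rinse a modelling tool and lock it in its travel rack

### The arm

A 6-joint arm with a two-finger parallel gripper is mounted at the origin on the work surface. World frame = base frame: x ahead of the robot, y to its left, z up, the work surface at z = 0. Lengths are in m, angles in rad, forces in N, time in s.
With the tool pointing down it reaches from about 0.25 to 0.775 m from the base axis. Payload 4 kg.
Tool frame: the origin (TCP) lies at the very end of the fingers, on their centre line; the grasp point (between the pads) lies 19 mm behind it; z points along the fingers, y is the line along which they close (so a half turn about z gives the same grasp; the last joint's range is limited). The gripper opens to 85 mm and grips with 20 to 120 N. Pads are 22 mm wide; open, the fingers measure 114 mm over their backs; the gripper's body (76 mm by 85 mm) begins 54 mm behind the grasp point. The pads swing forward as they close: fully open they stand 13 mm farther back than shut.
Start: joints at [-1.248, 0.087, 1.371, -0, 1.684, -0.103], TCP at [0.227, -0.501, 0.192] pointing down, gripper open.
Joint ranges: [-3.1, 3.1], [-0.76, 2.03], [0.27, 2.55], [-1.08, 4.22], [0.17, 2.65], [-2.57, 2.57]. Speed limits (rad/s): [2.79, 2.79, 3.14, 3.14, 3.14, 3.14].

### API

Orientations are given as a rotation vector (axis times angle).
In Python, from plant import r gives the robot as it stands. The module is installed in compiled form; this text tells all that it offers.
- The arm moves only by the shell command python3 -m creep 'ROWS'. ROWS is JSON, a list of rows, each an object with "slide": the shift along the tool's x, y, z in m, a list of three; "angular": the turn, a rotation vector about the tool's x, y, z in rad, a list of three; "grip": the closure, from 0 (fully open) to 1 (shut). A call has 1 to 12 rows; each row shifts and turns the commanded pose from where the row before left it, along the tool's axes as they then stand; what a row does not reach is not made up. A row lasts 1/8 s, in which the tool goes at most 62.5 mm and 10.7 degrees, less where a joint would pass 70% of its speed; a pose out of reach is approached as far as the arm can. A call is refused whole if a number of a shift passes 0.0625 or a number of a turn 0.188, either way. A call with a gripper value outside its range is refused whole. The fingers move at their own pace and stop on an object; the grip force is fixed at half the most. Time passes only in rows, so rows that do not move let the fingers close. It gives the time, the measured TCP pose, the force, the opening and the grip force at its end, in the units of the state.
- r.get_state(): the state, without advancing time (a new reading comes with each control period).
- r.get_image(name): name is "side" or "top"; returns a dict with "color" (400x640x3 uint8, red, green, blue), "intrinsics" (3x3 intrinsics, pixels), "world_to_cam" (4x4, takes a point from world to camera coordinates). Camera axes: x right, y down, z forward; pixel columns grow to the right and rows downward; lengths in m; the calibration is good to about 2 mm. A picture is of the moment at which its call begins. There is no depth.
- r.sign_off(): hands the job in; it is judged then, once.
The state is a dict: "time_s": time; "qpos": joint angles; "qd": joint speeds; "tau": joint torques, N m; "eef_pos": TCP position; "tcp_rot": TCP orientation; "force": force on the tool from outside, world axes, zero at the start; "torque": the same for the moment, N m; "opening": finger opening in m; "grip_force": force on a finger pad.
Only numpy, scipy, OpenCV 4.12 (cv2) and the standard library are available. Lean on these libraries where they do the work, as an engineer would, in place of code of your own. Each camera call takes 0.05 s, during which the arm holds its last target. There are 200 camera calls.

### The job

Pack away the blue-handled modelling tool: take it from the wooden block, dip its steel tip well into the white cup to rinse it, then set it upright in the hole of the aluminium rack, tip down, until its brass collar sits flush on the plate, and let go of it. Then swing the rack's yellow keeper bar over the tool, fully home into its catch. Do not knock the cup about or disturb the other things on the table.

Things in the scene. Friction and masses are not known exactly. Their poses are not given: they have to be found in the camera images.
- tool: clay-modelling tool, 125 mm long, 60 g, hanging tip down by its collar in the block. Origin at the lower end of the tip, z up along the tool. Flat steel blade 11 x 4 mm (z 0 to 30 mm), round steel shank 12 mm thick up to z 55 mm, brass collar 26 mm across (z 55 to 63 mm), blue round handle 18 mm across (z 63 to 125 mm).
- tool_tip (a point): lower end of the tool's blade (the tool's origin)
- tool_collar (a point): centre of the underside of the brass collar, 55 mm above the tip
- tool_grip (a point): point on the handle's axis to grip from above, 98 mm above the tip, 27 mm below the handle's top
- block: wooden tool block, fixed, 70 x 150 x 60 mm (x, y, z). Origin: centre of its underside, z up. The blue tool hangs in a vertical 18 mm hole at x 0, y +30 mm; a shorter wooden-handled tool (18 mm thick, top at 110 mm above the table) is fixed in it at x 0, y -45 mm. Grip with the fingers closing along the block's x.
- cup: white round cup, open on top, 75 mm tall, 76 mm across at the rim, narrower below, wall 3 mm, 250 g, loose. Origin: centre of its underside. It may stand on either of two places, the yellow pot on the other.
- cup_rim (a point): centre of the white cup's mouth, at rim height (75 mm above its underside)
- rack: fixed aluminium rack; base 110 x 200 mm (x, y). Origin: centre of its underside; z up. Hole plate 70 x 100 mm, 10 mm thick, top 70 mm above the table. Dark hinge post at y -75 mm; catch post at y +75 mm (x +12 to +22, top at 159 mm) with a C-shaped catch open to the rack's -x. A seated tool's top is at 140 mm, 4 mm below the bar, which cannot pass over a tool not fully down.
- rack_hole (a point): centre of the mouth of the rack's vertical 18 mm through hole, on the plate's top face, 70 mm above the table; axes as the rack's
- rack_catch (a point): middle of the catch, where the bar's end rests when closed, 147 mm above the table
- keeper (a joint): angle of the yellow keeper bar about its vertical hinge, rad: 0 = closed, bar along the rack's +y with its end in the catch (a stop); positive = swung open towards the rack's -x side, counter-clockwise seen from above, up to 1.9. Stiff: it stays where it is left.
- keeper_hinge (a point): on the hinge axis of the keeper bar, at mid height of the bar (147 mm above the table). The bar is 12 mm wide, 6 mm thick (144 to 150 mm above the table) and reaches 157 mm from the axis.
- keeper_knob (a point): middle of the red knob that stands up on the bar, 105 mm from the hinge axis: upright cylinder 14 mm across, 150 to 180 mm above the table (this point at 165 mm)
- pot: yellow round pot, open, 60 mm tall, 76 mm across, loose; leave alone. Origin: centre of its underside (as for all below).
- bowl: white bowl, 140 mm across, 55 mm tall; leave alone
- bottle: clear bottle with green cap, 60 mm across, 170 mm tall; leave alone
- head: plaster puppet head, 64 mm across, 85 mm tall; leave alone
- tumbler: steel tumbler, 72 mm across, 170 mm tall; leave alone
- spool: wire spool, 70 mm across, 48 mm tall; leave alone
Mind the look-alikes: they are no part of the job. What is shaped like the tool but turquoise is not meant.

How it is judged:
On the way, in this order (a step that is already met when the one before it is completed fails the run):
1. the held tool's tip is dipped inside the white cup, at least 20 mm below its rim (horizontal distance between tool_tip and cup_rim below 0.034 m and z of tool_tip in the frame of cup_rim below -0.02 m and contact force between the fingers and tool above 0.3 N), for 0.1 s.
2. the tool is seated upright in the rack's hole, collar down on the plate, and released (horizontal distance between tool_collar and rack_hole below 0.006 m and z of tool_collar in the frame of rack_hole between -0.004 and 0.003 m and angle between tool's own z axis and vertical below 0.12 rad and contact force between the fingers and tool below 0.1 N), for 0.2 s.
At the end, for the whole second after the job is handed in: The tool stands at rest in the rack's hole (collar within 6 mm of the hole's centre, at most 3 mm above the plate, upright within 0.12 rad), the keeper bar is at rest within 0.06 rad of closed, in its catch, and the white cup stands upright (horizontal distance between tool_collar and rack_hole below 0.006 m and z of tool_collar in the frame of rack_hole between -0.004 and 0.003 m and angle between tool's own z axis and vertical below 0.12 rad and value of joint keeper below 0.06 rad and velocity of joint keeper between -0.05 and 0.05 rad/s and linear speed of tool below 0.03 m/s and angle between cup's own z axis and vertical below 0.1 rad); the robot touches nothing.
It fails at once if the white cup is tipped by more than 0.35 rad or pushed more than 30 mm (angle between cup's own z axis and vertical above 0.35 rad or distance of cup from where it was at the start of the episode above 0.03 m).
It fails at once if one of the other things (yellow pot, bowl, bottle, head, tumbler, spool) is moved more than 30 mm (distance of any of pot, bowl, bottle, head, tumbler, spool from where it was at the start of the episode above 0.03 m).
It also fails if it takes over 64 s, if anything falls off the work surface, if the arm or the gripper's body presses on something with over 40 N, if the wrist force passes 120 N, or if a joint passes its speed limit or range.

## Working session

There is one attempt and no reset: what is moved stays moved. The work goes in short steps, Python scripts to look and compute and a shell command to move; the robot and the scene stay as the last step left them, time stands still between calls to the robot, and variables do not carry over. Pictures are saved under pics/ and viewed, at most 10 in all, crops included, and the job is handed in when it is done.

```bash
mkdir -p pics; cat > h.py <<'E'
import numpy as np, cv2
from plant import r
def img(n): 
    d=r.get_image(n); return d["color"],np.array(d["intrinsics"]),np.array(d["world_to_cam"])
def save(c,f): cv2.imwrite("pics/"+f,cv2.cvtColor(c,cv2.COLOR_RGB2BGR))
def ray(K,T,u,v):
    d=np.linalg.inv(K)@[u,v,1]; R=T[:3,:3]; return -R.T@T[:3,3], R.T@d
def plane(K,T,u,v,z):
    o,d=ray(K,T,u,v); return o+d*(z-o[2])/d[2]
def proj(K,T,p):
    q=K@(T[:3,:3]@np.asarray(p,float)+T[:3,3]); return q[:2]/q[2]
E
python3 - <<'E'
from h import *
for n in("top","side"):
    c,K,T=img(n); save(c,n+"0.png"); np.savez(n+"0.npz",c=c,K=K,T=T); print(n,K.tolist(),(-T[:3,:3].T@T[:3,3]).round(3),T[:3,:3].round(3).tolist())
s=r.get_state(); print(s)
E
```

```text
top [[475.9999261422711, 0.0, 317.8332448766171], [0.0, 475.9999261422711, 204.73374742231405], [0.0, 0.0, 1.0]] [ 0.353 -0.     1.644] [[-0.019, -1.0, 0.003], [-0.984, 0.018, -0.177], [0.177, -0.006, -0.984]]
side [[402.9132747731773, 0.0, 320.9587217702455], [0.0, 402.9132747731773, 204.36035911271296], [0.0, 0.0, 1.0]] [ 0.093 -0.948  0.827] [[0.876, -0.483, -0.013], [-0.273, -0.472, -0.838], [0.399, 0.738, -0.545]]
{'time_s': 0.1, 'qpos': array([-1.24808958e+00,  8.79466500e-02,  1.37210231e+00, -7.63482991e-06,
        1.68361554e+00, -1.03093224e-01]), 'qd': array([ 0.00141998, -0.001588  , -0.00383878,  0.00086307,  0.00167969,
        0.00036448]), 'tau': array([ 2.17290406e-03, -3.53016078e+01, -3.14219606e+01, -1.31055828e-05,
        7.94018822e-03,  7.71192987e-06]), 'eef_pos': array([ 0.2270059 , -0.50038897,  0.19102085]), 'tcp_rot': array([-3.06865083e+00, -6.63367470e-01,  3.68247769e-04]), 'force': array([0.32475459, 0.49209364, 0.62020646]), 'torque': array([-0.03895108,  0.03498239,  0.00181266]), 'grip_force': 0.0, 'opening': 0.08553278648570017}
```

View pics/top0.png

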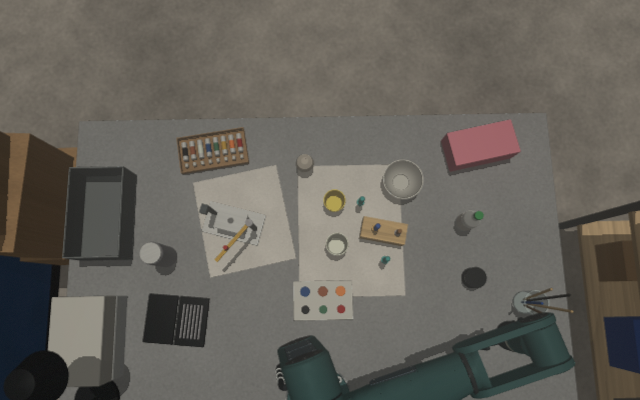

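View pics/side0.png

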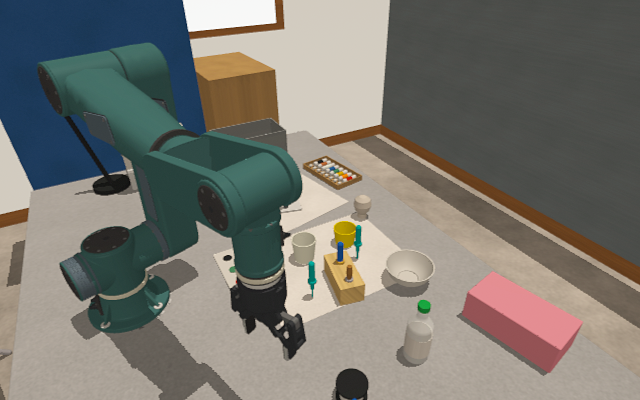

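The top view shows:
- The block at (384,231), with its two tools at (376,228) and (398,233).
- The white cup at (337,246) and the yellow pot at (334,203).
- The rack at (233,225), with its bar swung open to about (218,262).

Turquoise look-alikes stand at (361,201) and (386,260) in the top view, and at (358,240) and (312,275) in the side view. The tool I want is the dark-blue handle in the block, side (340,250), because it is blue and stands in the block's hole. I'll confirm this in an enlarged crop.

```bash
python3 - <<'E'
from h import *
t=np.load("top0.npz")["c"]; s=np.load("side0.npz")["c"]
a=cv2.resize(t[185:285,190:290],None,fx=4,fy=4,interpolation=cv2.INTER_CUBIC)
b=cv2.resize(t[185:285,315:415],None,fx=4,fy=4,interpolation=cv2.INTER_CUBIC)
save(np.hstack([a,b]),"crop_top.png")
save(cv2.resize(s[185:320,240:400],None,fx=4,fy=4,interpolation=cv2.INTER_CUBIC),"crop_side.png")
E
```

```text
(no output)
```

View pics/crop_top.png

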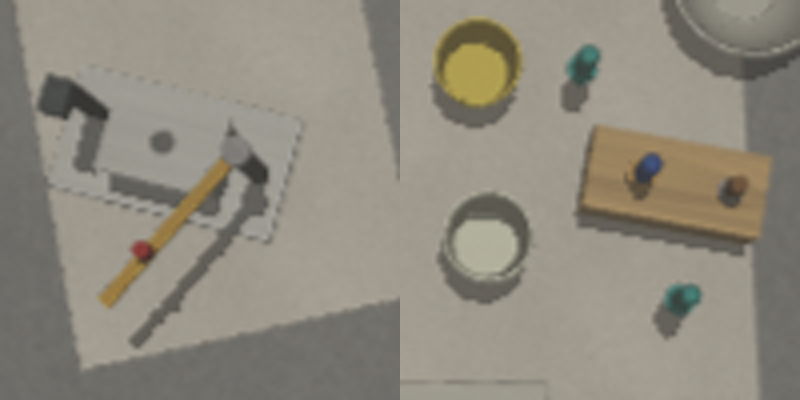

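View pics/crop_side.png

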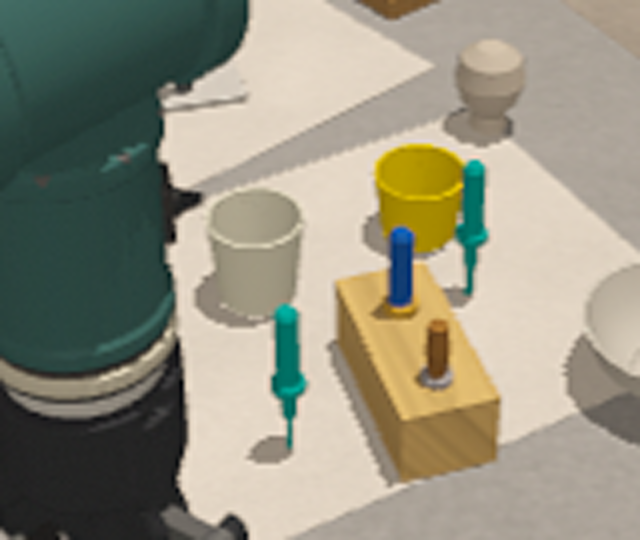

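The crops confirm it. The blue handle with the brass collar stands in the block's hole, at side crop (402,268). The two turquoise ones are free-standing look-alikes. The rack hole is at top crop (161,141), the hinge post top at (236,148) and the red knob at (143,251). Next come the metric positions.

```bash
python3 - <<'E'
from h import *
D={n:np.load(n+"0.npz") for n in("top","side")}
def comp(n,lo,hi,box):
    c=D[n]["c"]; x0,y0,x1,y1=box
    h=cv2.cvtColor(c,cv2.COLOR_RGB2HSV); m=np.zeros(h.shape[:2],np.uint8)
    m[y0:y1,x0:x1]=cv2.inRange(h,lo,hi)[y0:y1,x0:x1]
    k,l,st,ce=cv2.connectedComponentsWithStats(m)
    if k<2: print(n,"none",lo);return None
    i=1+np.argmax(st[1:,4]); return l==i,st[i],ce[i]
P=lambda n,u,v,z: plane(D[n]["K"],D[n]["T"],u,v,z)
# blue tool: axis centre at mid handle (62mm handle z 68..130 world => mid .099)
for n,b in(("top",(365,215,395,245)),("side",(330,235,350,270))):
    m,s,c=comp(n,(105,90,30),(130,255,255),b); print("blue",n,s,c,P(n,*c,.099).round(4))
    vs,us=np.nonzero(m); print(" ext",us.min(),us.max(),vs.min(),vs.max())
m,s,c=comp("top",(5,60,60),(25,255,255),(355,210,415,250)); print("block",s,c)
m8=m.astype(np.uint8)
cn=max(cv2.findContours(m8,0,2)[0],key=cv2.contourArea); rc=cv2.minAreaRect(cn); bx=cv2.boxPoints(rc)
w=np.array([P("top",u,v,.06) for u,v in bx]); print(w.round(4).tolist(), [np.linalg.norm(w[i]-w[i-1]).round(4) for i in range(4)])
# bar & knob
m,s,c=comp("top",(15,110,80),(30,255,255),(210,215,255,265)); 
vs,us=np.nonzero(m); w=np.array([P("top",u,v,.15) for u,v in zip(us,vs)])
cc=w.mean(0); ev=np.linalg.svd(w-cc)[2][0]; pr=(w-cc)@ev; print("bar",cc.round(4),ev.round(3),np.degrees(np.arctan2(ev[1],ev[0])),(cc+ev*pr.min()).round(4),(cc+ev*pr.max()).round(4))
h=cv2.cvtColor(D["top"]["c"],cv2.COLOR_RGB2HSV)[240:255,218:235]; mm=((h[...,0]<8)|(h[...,0]>172))&(h[...,1]>110)
vs,us=np.nonzero(mm); print("knob",us.mean()+218,vs.mean()+240,len(us),P("top",us.mean()+218,vs.mean()+240,.167).round(4))
for nm,u,v,z in(("hole",230.25,220.25,.07),("hinge top",249,222.2,.155),("b1",211.25,201.25,.01),("b2",265.5,215,.01),("b3",257.5,245.5,.01),("b4",202.5,231.25,.01)):
    print(nm,P("top",u,v,z).round(4))
# cup/pot rims ellipses (hand) 
print("cup c", P("top",315+(486-400)/4,185+237/4,.075).round(4), "pot",P("top",315+(478-400)/4,185+63/4,.06).round(4))
print("cup side",P("side",240+256/4,185+218/4,.075).round(4))
E
```

```text
blue top [376 224   4   4  12] [377.5 225.5] [ 0.5585 -0.2043  0.099 ]
 ext 376 379 224 227
blue side [337 242   6  19  94] [339.92553191 251.08510638] [ 0.5552 -0.2003  0.099 ]
 ext 337 342 242 260
block [360 216  48  30 968] [383.46694215 230.74896694]
[[0.5241, -0.146, 0.06], [0.5988, -0.1624, 0.06], [0.5678, -0.3122, 0.06], [0.4936, -0.2946, 0.06]] [np.float64(0.1517), np.float64(0.0764), np.float64(0.1529), np.float64(0.0763)]
bar [0.5272 0.2466 0.15  ] [-0.749  0.663  0.   ] 138.47697375736308 [0.5586 0.2189 0.15  ] [0.4939 0.2761 0.15  ]
knob 225.0 247.16666666666666 12 [0.4905 0.2807 0.167 ]
hole [0.5892 0.283  0.07  ]
hinge top [0.5691 0.2085 0.155 ]
b1 [0.6664 0.361  0.01  ]
b2 [0.6143 0.1717 0.01  ]
b3 [0.5088 0.1991 0.01  ]
b4 [0.5616 0.389  0.01  ]
cup c [ 0.5019 -0.0695  0.075 ] pot [ 0.6509 -0.0672  0.06  ]
cup side [ 0.5044 -0.0752  0.075 ]
```

Blue tool: both views agree on about (0.555, -0.200). The block yaw is -11.7°, so its sides of 152 x 76 mm include a little of its front face. The rack hole is at about (0.589, 0.282) and the rack yaw about -15.4°. The base measures 196 x 109 mm, the hinge is 75 mm from the hole and the knob 106 mm from the hinge, so the sizes check out. The cup mouth is at about (0.503, -0.071). Now I'll lift, turn and go over the tool.

```bash
python3 -m creep '[{"slide":[0,0,-0.018],"angular":[0,0,-0.157],"grip":0},{"slide":[0,0,-0.018],"angular":[0,0,-0.157],"grip":0},{"slide":[0,0,-0.018],"angular":[0,0,-0.157],"grip":0},{"slide":[0,0,-0.018],"angular":[0,0,-0.157],"grip":0},{"slide":[0,0,-0.018],"angular":[0,0,-0.157],"grip":0},{"slide":[0,0,-0.018],"angular":[0,0,-0.157],"grip":0}]'
python3 -m creep '[{"slide":[0.03,0.0217,0],"angular":[0,0,0],"grip":0},{"slide":[0.03,0.0217,0],"angular":[0,0,0],"grip":0},{"slide":[0.03,0.0217,0],"angular":[0,0,0],"grip":0},{"slide":[0.03,0.0217,0],"angular":[0,0,0],"grip":0},{"slide":[0.03,0.0217,0],"angular":[0,0,0],"grip":0},{"slide":[0.03,0.0217,0],"angular":[0,0,0],"grip":0},{"slide":[0.03,0.0217,0],"angular":[0,0,0],"grip":0},{"slide":[0.03,0.0217,0],"angular":[0,0,0],"grip":0},{"slide":[0.03,0.0217,0],"angular":[0,0,0],"grip":0},{"slide":[0.03,0.0217,0],"angular":[0,0,0],"grip":0},{"slide":[0.03,0.0217,0],"angular":[0,0,0],"grip":0},{"slide":[0.03,0.0217,0],"angular":[0,0,0],"grip":0}]'
cat >> h.py <<'E'
from scipy.spatial.transform import Rotation as Ro
def go(x,y,z,yaw=None):
    """slide in tool axes, and yaw turn about tool z, to put TCP there, tool y pointing at yaw (deg)"""
    s=r.get_state(); R=Ro.from_rotvec(s["tcp_rot"]).as_matrix()
    yw=np.degrees(np.arctan2(R[1,1],R[0,1]))
    print("t",round(s["time_s"],2),"tcp",s["eef_pos"].round(4),"yaw",yw.round(2),"tilt",np.degrees(np.arccos(-R[2,2])).round(2),"F",s["force"].round(1),"open",round(s["opening"],4),"grip",round(s["grip_force"],1),"q6",s["qpos"][5].round(2))
    print(" slide",(R.T@(np.array([x,y,z])-s["eef_pos"])).round(4), "" if yaw is None else "turn z %.4f"%-np.radians(yaw-yw), "ztool",R[:,2].round(4))
E
python3 -c "
from h import *
go(.555,-.2,.16,-11.65)"
```

```text
time_s: 0.85
eef_pos: [0.2271, -0.5007, 0.3]
tcp_rot: [-2.429, -1.99, -0.001]
force: [-1.3, 0.2, -0.1]
opening: 0.0854
grip_force: 0.0
time_s: 2.35
eef_pos: [0.5554, -0.1998, 0.2994]
tcp_rot: [-2.434, -1.984, 0.001]
force: [-0.2, -0.6, 0.5]
opening: 0.0854
grip_force: 0.0
t 2.35 tcp [ 0.5554 -0.1998  0.2994] yaw -11.63 tilt 0.07 F [-0.2 -0.6  0.5] open 0.0854 grip 0.0 q6 -0.24
 slide [-0.0003 -0.0002  0.1394] turn z 0.0003 ztool [-1.2e-03  4.0e-04 -1.0e+00]
```

```bash
python3 -m creep '[{"slide":[0,0,0.035],"angular":[0,0,0],"grip":0},{"slide":[0,0,0.035],"angular":[0,0,0],"grip":0},{"slide":[0,0,0.035],"angular":[0,0,0],"grip":0},{"slide":[0,0,0.03],"angular":[0,0,0],"grip":0},{"slide":[0,0,0],"angular":[0,0,0],"grip":0}]'
python3 - <<'E'
from h import *
c,K,T=img("side"); np.savez("side1.npz",c=c,K=K,T=T)
save(np.hstack([cv2.resize(c[y:y+100,x:x+100],None,fx=4,fy=4,interpolation=cv2.INTER_CUBIC) for y,x in((190,290),(150,230))]),"s1.png")
print(proj(K,T,[.555,-.2,.13]),proj(K,T,[.589,.282,.07]))
E
```

```text
time_s: 2.98
eef_pos: [0.5527, -0.1998, 0.1611]
tcp_rot: [-2.429, -1.98, 0.006]
force: [-0.2, 0.1, -0.2]
opening: 0.0853
grip_force: 0.0
[339.92982726 242.36875321] [281.27087148 182.79254004]
```

View pics/s1.png

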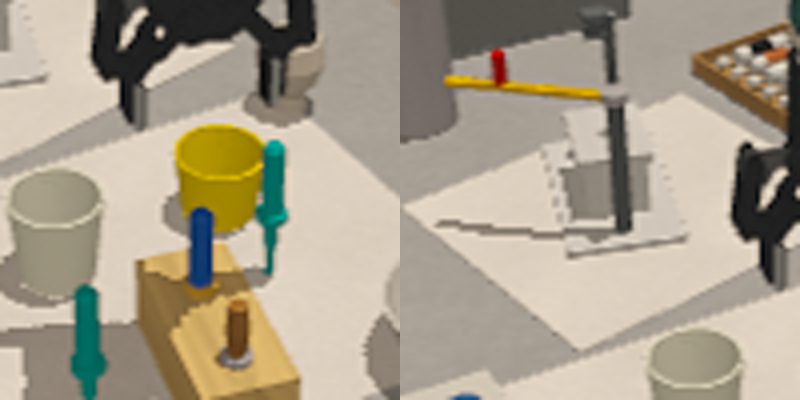

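The gripper straddles the blue tool: finger tips at crop (132,120) and (272,100), tool at (200,245). On the right, the hinge-post top is at (615,95) and the red knob at (500,68).

```bash
python3 - <<'E'
from h import *
go(.555,-.2,.084,-11.65)
a=np.load("top0.npz"); b=np.load("side1.npz")
def tri(p,q):
    o1,d1=ray(a["K"],a["T"],*p); o2,d2=ray(b["K"],b["T"],*q)
    s=np.linalg.lstsq(np.c_[d1,-d2],o2-o1,rcond=None)[0]; x,y=o1+s[0]*d1,o2+s[1]*d2
    return ((x+y)/2).round(4),np.linalg.norm(x-y).round(4)
print("knob",tri((225,247.2),(255,165.5)),"hinge",tri((249,222.2),(283.75,173.75)))
h=cv2.cvtColor(b["c"],cv2.COLOR_RGB2HSV); m=((h[...,0]<8)|(h[...,0]>172))&(h[...,1]>150); m[:155]=0;m[178:]=0;m[:,:245]=0;m[:,265:]=0
v,u=np.nonzero(m); print(u.mean(),v.min(),v.max(),v.mean(),plane(b["K"],b["T"],u.mean()+.0,v.mean(),.165).round(4))
print("hinge pred",proj(b["K"],b["T"],[.5692,.21,.153]))
E
```

```text
t 3.02 tcp [ 0.554  -0.2004  0.1638] yaw -11.63 tilt 0.19 F [-0.2 -0.6  0.8] open 0.0853 grip 0.0 q6 -0.24
 slide [0.0005 0.0011 0.0798] turn z 0.0003 ztool [-0.0031  0.0014 -1.    ]
knob (array([0.4919, 0.2797, 0.1694]), np.float64(0.0035)) hinge (array([0.5708, 0.2092, 0.148 ]), np.float64(0.0014))
254.13636363636363 162 170 165.72727272727272 [0.493  0.2875 0.165 ]
hinge pred [282.94743537 172.55418503]
```

```bash
python3 -m creep '[{"slide":[0,0,0.02],"angular":[0,0,0],"grip":0},{"slide":[0,0.001,0.02],"angular":[0,0,0],"grip":0},{"slide":[0,0,0.02],"angular":[0,0,0],"grip":0},{"slide":[0,0,0.02],"angular":[0,0,0],"grip":0},{"slide":[0,0,0],"angular":[0,0,0],"grip":0},{"slide":[0,0,0],"angular":[0,0,0],"grip":0.5},{"slide":[0,0,0],"angular":[0,0,0],"grip":1},{"slide":[0,0,0],"angular":[0,0,0],"grip":1},{"slide":[0,0,0],"angular":[0,0,0],"grip":1},{"slide":[0,0,0],"angular":[0,0,0],"grip":1}]'
python3 -c "
from h import *
go(.555,-.2,.26,-11.65)"
```

```text
time_s: 4.28
eef_pos: [0.5561, -0.2012, 0.086]
tcp_rot: [2.434, 1.984, 0.001]
force: [0.2, 0.4, 2.8]
opening: 0.013
grip_force: 58.6
t 4.28 tcp [ 0.5561 -0.2012  0.086 ] yaw -11.63 tilt 0.07 F [0.2 0.4 2.8] open 0.013 grip 58.6 q6 -0.24
 slide [ 0.0009 -0.0011 -0.174 ] turn z 0.0004 ztool [ 1.1e-03 -7.0e-04 -1.0e+00]
```

Grip force is 59 N, but the opening reads 13 mm where the handle is 18 mm. I'll lift a little and look.

```bash
python3 -m creep '[{"slide":[0,0,-0.01],"angular":[0,0,0],"grip":1},{"slide":[0,0,-0.02],"angular":[0,0,0],"grip":1},{"slide":[0,0,-0.03],"angular":[0,0,0],"grip":1},{"slide":[0,0,-0.04],"angular":[0,0,0],"grip":1},{"slide":[0,0,-0.04],"angular":[0,0,0],"grip":1},{"slide":[0,0,-0.034],"angular":[0,0,0],"grip":1},{"slide":[0,0,0],"angular":[0,0,0],"grip":1}]'
python3 - <<'E'
from h import *
go(.555,-.2,.26,-11.65)
c,K,T=img("side"); np.savez("side2.npz",c=c,K=K,T=T)
save(cv2.resize(c[160:260,280:400],None,fx=5,fy=5,interpolation=cv2.INTER_CUBIC),"s2.png")
s=r.get_state()["eef_pos"]
for z in (-.079,-.024,-.016,.046): print(z,((proj(K,T,s+[0,0,z])-[280,160])*5).round(1))
E
```

```text
time_s: 5.15
eef_pos: [0.5571, -0.2016, 0.2635]
tcp_rot: [2.43, 1.98, 0.005]
force: [-0.1, -0.2, -0.6]
opening: 0.012
grip_force: 58.6
t 5.15 tcp [ 0.5571 -0.2016  0.2635] yaw -11.63 tilt 0.45 F [-0.1 -0.2 -0.6] open 0.012 grip 58.6 q6 -0.24
 slide [ 0.0012 -0.0024  0.0035] turn z 0.0004 ztool [ 0.0071 -0.0034 -1.    ]
-0.079 [304.1 337. ]
-0.024 [305.6 252.5]
-0.016 [305.8 239.8]
0.046 [307.6 137.7]
```

View pics/s2.png

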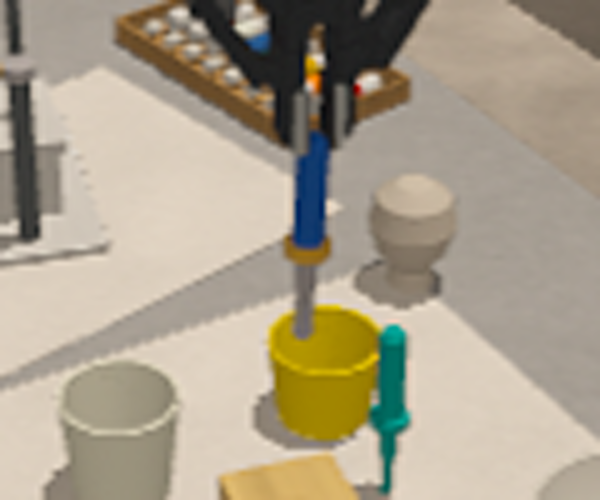

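The tool is held and hangs nearly plumb: collar at (307,245), tip at (303,335), where I predicted them. The finger ends appear at about v=150, though, so they hold only the top 12 mm or so of the handle. I'll check whether it slips, in a closer look from both cameras.

```bash
python3 -m creep '[{"slide":[0,0,0],"angular":[0,0,0],"grip":1},{"slide":[0,0,0],"angular":[0,0,0],"grip":1},{"slide":[0,0,0],"angular":[0,0,0],"grip":1}]'
python3 - <<'E'
from h import *
c,K,T=img("side"); t,Kt,Tt=img("top"); s=r.get_state()["eef_pos"]
u,v=proj(K,T,s).astype(int); ut,vt=proj(Kt,Tt,s).astype(int); print(u,v,ut,vt,s)
a=cv2.resize(c[v-40:v+10,u-25:u+25],(500,500),interpolation=cv2.INTER_CUBIC)
b=cv2.resize(t[vt-40:vt+40,ut-20:ut+20],(250,500),interpolation=cv2.INTER_CUBIC)
cv2.circle(a,(250,400),4,(255,0,255),1); cv2.circle(b,(125,250),4,(255,0,255),1)
save(np.hstack([a,b]),"s3.png")
E
```

```text
time_s: 5.58
eef_pos: [0.5554, -0.2008, 0.2578]
tcp_rot: [-2.434, -1.984, 0.002]
force: [-0.4, -1.8, 0.0]
opening: 0.0127
grip_force: 58.6
340 203 383 219 [ 0.55560961 -0.20089351  0.2584393 ]
```

View pics/s3.png

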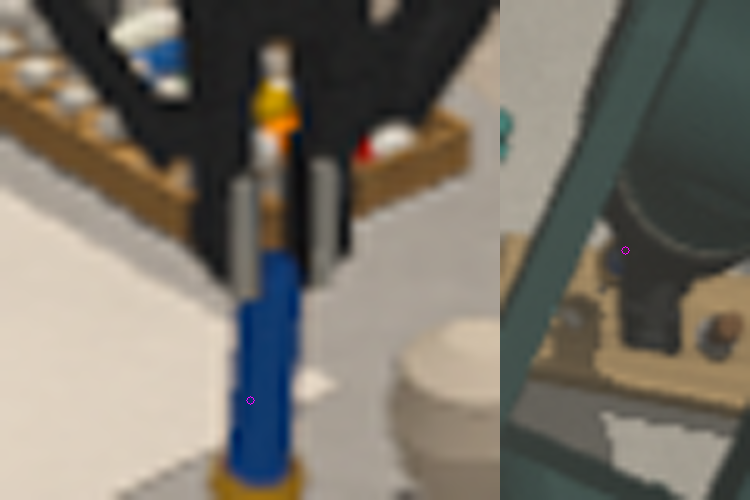

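The side crop shows the pads (230–335, down to about 290) gripping the top ~10 mm of the handle, and the hold is stable with no slip. So the real finger ends sit about 30 mm above the reported TCP, which I'll remember for the knob. The tool tip hangs 81 mm below the reported TCP. On to the cup.

```bash
python3 -m creep '[{"slide":[0.0233,-0.0156,0],"angular":[0,0,0],"grip":1},{"slide":[0.0233,-0.0156,0],"angular":[0,0,0],"grip":1},{"slide":[0.0233,-0.0156,0],"angular":[0,0,0],"grip":1},{"slide":[0.0233,-0.0156,0],"angular":[0,0,0],"grip":1},{"slide":[0.0233,-0.0156,0],"angular":[0,0,0],"grip":1},{"slide":[0,0,0],"angular":[0,0,0],"grip":1},{"slide":[0,0,0],"angular":[0,0,0],"grip":1}]'
python3 - <<'E'
from h import *
go(.503,-.071,.121,-11.65)
c,K,T=img("side"); np.savez("side4.npz",c=c,K=K,T=T)
s=r.get_state()["eef_pos"]
h=cv2.cvtColor(c,cv2.COLOR_RGB2HSV); u,v=proj(K,T,s).astype(int)
m=cv2.inRange(h,(105,120,40),(130,255,255)); m[:v-30]=0; m[v+30:]=0; m[:,:u-20]=0; m[:,u+20:]=0
vs,us=np.nonzero(m); f=np.polyfit(vs,us,1); print("axis du/dv",f[0],"u at tcp",np.polyval(f,v),"pred",proj(K,T,s),"vertical du/dv",(lambda d:d[0]/d[1])(proj(K,T,s-[0,0,.05])-proj(K,T,s)), "v range",vs.min(),vs.max())
save(cv2.resize(c[v-30:v+70,u-50:u+50],(600,600),interpolation=cv2.INTER_CUBIC),"s4.png"); print(u-50,v-30)
E
```

```text
time_s: 6.55
eef_pos: [0.5031, -0.0716, 0.2591]
tcp_rot: [2.435, 1.984, -0.0]
force: [-0.4, -0.5, -1.0]
opening: 0.0121
grip_force: 58.7
t 6.55 tcp [ 0.5031 -0.0716  0.2591] yaw -11.64 tilt 0.05 F [-0.4 -0.5 -1. ] open 0.0121 grip 58.7 q6 -0.05
 slide [ 0.0007 -0.0003  0.1381] turn z 0.0002 ztool [ 4.e-04 -7.e-04 -1.e+00]
axis du/dv -0.03607996099463719 u at tcp 300.5126767430521 pred [300.67115682 186.66154089] vertical du/dv 0.0467948381719637 v range 172 193
250 156
```

View pics/s4.png

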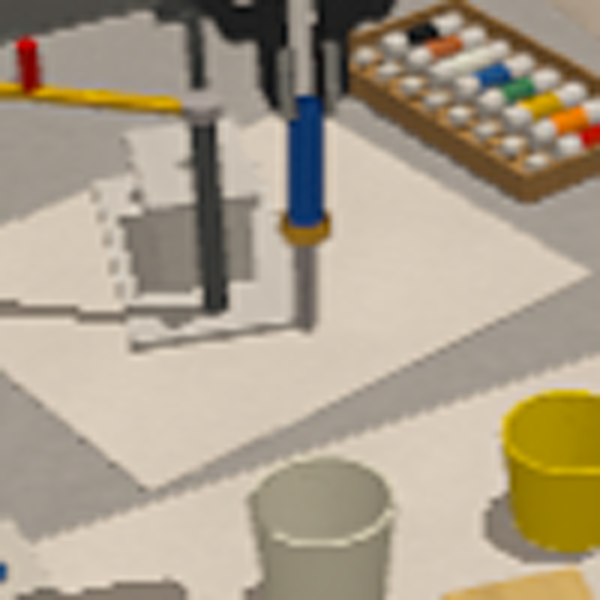

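The cup mouth is at crop (321,505) and the tool hangs right above it, with the tip at (307,328) and a slight lean. Dipping now.

```bash
python3 -m creep '[{"slide":[0,0,0.023],"angular":[0,0,0],"grip":1},{"slide":[0,0,0.023],"angular":[0,0,0],"grip":1},{"slide":[0,0,0.023],"angular":[0,0,0],"grip":1},{"slide":[0,0,0.023],"angular":[0,0,0],"grip":1},{"slide":[0,0,0.023],"angular":[0,0,0],"grip":1},{"slide":[0,0,0.023],"angular":[0,0,0],"grip":1},{"slide":[0,0,0],"angular":[0,0,0],"grip":1},{"slide":[0,0,0],"angular":[0,0,0],"grip":1},{"slide":[0,0,0],"angular":[0,0,0],"grip":1}]'
python3 - <<'E'
from h import *
go(.503,-.071,.26,-11.65)
c,K,T=img("side"); np.savez("side5.npz",c=c,K=K,T=T)
h=cv2.cvtColor(c,cv2.COLOR_RGB2HSV); s=r.get_state()["eef_pos"]; u,v=proj(K,T,s).astype(int)
for nm,lo,hi in(("blue",(105,120,40),(130,255,255)),("brass",(12,110,60),(28,255,255))):
    m=cv2.inRange(h,lo,hi); m[:v-30]=0; m[v+30:]=0; m[:,:u-20]=0; m[:,u+20:]=0
    vs,us=np.nonzero(m); print(nm,us.mean(),vs.mean(),us.min(),us.max(),vs.min(),vs.max())
for z in(.046,.015,-.02,-.081): print(z,proj(K,T,s+[0,0,z]).round(1))
E
```

```text
time_s: 7.72
eef_pos: [0.5039, -0.0716, 0.1226]
tcp_rot: [2.434, 1.983, 0.002]
force: [-0.0, 0.1, 0.6]
opening: 0.0118
grip_force: 58.7
t 7.72 tcp [ 0.5039 -0.0716  0.1226] yaw -11.65 tilt 0.15 F [-0.   0.1  0.6] open 0.0118 grip 58.7 q6 -0.05
 slide [ 0.0004 -0.0006 -0.1374] turn z 0.0001 ztool [ 2.6e-03 -8.0e-04 -1.0e+00]
blue 302.855421686747 222.289156626506 301 305 213 232
brass 302.6923076923077 233.42307692307693 299 306 231 235
0.046 [302.1 213.4]
0.015 [302.5 222.1]
-0.02 [302.9 231.6]
-0.081 [303.7 247.5]
```

```bash
python3 -m creep '[{"slide":[0,0,-0.025],"angular":[0,0,0],"grip":1},{"slide":[0,0,-0.03],"angular":[0,0,0],"grip":1},{"slide":[0,0,-0.03],"angular":[0,0,0],"grip":1},{"slide":[0,0,-0.03],"angular":[0,0,0],"grip":1},{"slide":[0,0,-0.03],"angular":[0,0,0],"grip":1},{"slide":[0,0,-0.025],"angular":[0,0,0.065],"grip":1},{"slide":[0,0,0],"angular":[0,0,0],"grip":1}]'
python3 -m creep '[{"slide":[0.015,0,0],"angular":[0,0,0],"grip":1},{"slide":[0.033,-0.0009,0],"angular":[0,0,0],"grip":1},{"slide":[0.033,-0.0009,0],"angular":[0,0,0],"grip":1},{"slide":[0.033,-0.0009,0],"angular":[0,0,0],"grip":1},{"slide":[0.033,-0.0009,0],"angular":[0,0,0],"grip":1},{"slide":[0.033,-0.0009,0],"angular":[0,0,0],"grip":1},{"slide":[0.033,-0.0009,0],"angular":[0,0,0],"grip":1},{"slide":[0.033,-0.0009,0],"angular":[0,0,0],"grip":1},{"slide":[0.033,-0.0009,0],"angular":[0,0,0],"grip":1},{"slide":[0.033,-0.0009,0],"angular":[0,0,0],"grip":1},{"slide":[0.033,-0.0009,0],"angular":[0,0,0],"grip":1},{"slide":[0.018,0,0],"angular":[0,0,0],"grip":1}]'
python3 -m creep '[{"slide":[0,0,0],"angular":[0,0,0],"grip":1},{"slide":[0,0,0],"angular":[0,0,0],"grip":1}]'
python3 - <<'E'
from h import *
go(.589,.282,.2,-15.4)
s=r.get_state()["eef_pos"]; o=[]
for n in("side","top"):
    c,K,T=img(n); np.savez(n+"6.npz",c=c,K=K,T=T); u,v=proj(K,T,s-[0,0,.03]).astype(int); print(n,u-25,v-25, [proj(K,T,s+[0,0,z]).round(1).tolist() for z in(-.022,-.081)],proj(K,T,[.589,.282,.07]))
    o.append(cv2.resize(c[v-25:v+25,u-25:u+25],(400,400),interpolation=cv2.INTER_CUBIC))
save(np.hstack(o),"s6.png")
E
```

```text
time_s: 8.65
eef_pos: [0.504, -0.0714, 0.2944]
tcp_rot: [2.493, 1.902, 0.006]
force: [0.1, 0.2, -1.0]
opening: 0.0127
grip_force: 58.7
time_s: 10.15
eef_pos: [0.5895, 0.2835, 0.2885]
tcp_rot: [-2.495, -1.907, 0.006]
force: [0.6, -0.5, -0.0]
opening: 0.0123
grip_force: 58.7
time_s: 10.4
eef_pos: [0.5901, 0.2805, 0.2909]
tcp_rot: [2.499, 1.904, -0.002]
force: [-0.8, 0.4, -1.6]
opening: 0.0122
grip_force: 58.7
t 10.4 tcp [0.5901 0.2805 0.2909] yaw -15.39 tilt 0.06 F [-0.8  0.4 -1.6] open 0.0122 grip 58.7 q6 0.63
 slide [ 0.0013 -0.0015  0.0909] turn z 0.0001 ztool [-5.e-04 -9.e-04 -1.e+00]
side 253 110 [[278.0, 133.6], [279.1, 149.0]] [281.27087148 182.79254004]
top 194 185 [[219.0, 210.1], [222.9, 213.3]] [230.5511148 220.2963096]
```

View pics/s6.png

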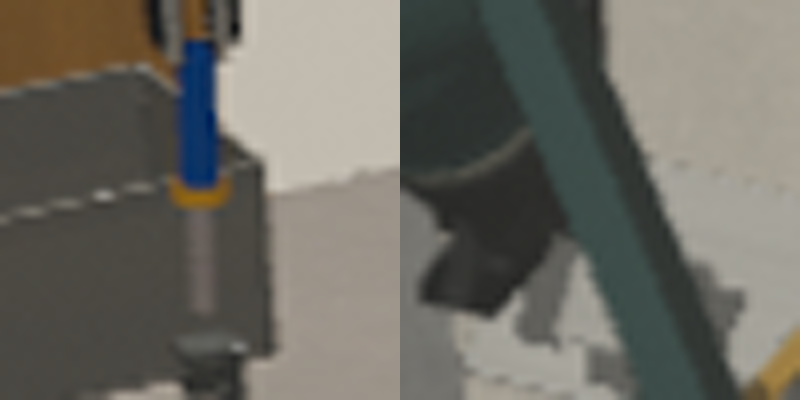

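The collar sits on its predicted side pixel (201,190 in the crop) and the tip is within about 2 mm; the top view is hidden by the arm. I'll refine the hole centre from the first top image before inserting.

```bash
python3 - <<'E'
from h import *
d=np.load("top0.npz"); g=cv2.cvtColor(d["c"],cv2.COLOR_RGB2GRAY).astype(float)[213:228,222:239]
print(g.astype(int)[3:12,3:14]); bg=np.median(g); w=np.clip(bg-12-g,0,None); k,l=cv2.connectedComponents((w>0).astype(np.uint8)); i=l[7,8]; w*=l==i
v,u=np.mgrid[213:228,222:239]; cu,cv_=(w*u).sum()/w.sum(),(w*v).sum()/w.sum(); print(bg,cu,cv_,plane(d["K"],d["T"],cu,cv_,.07).round(4),(w>0).sum())
E
```

```text
[[152 153 153 154 154 154 155 155 155 154 153]
 [152 152 152 148 142 136 134 143 153 155 154]
 [151 151 149 128 108 101 101 115 143 154 154]
 [152 153 128  98  92  94  95  99 130 150 154]
 [153 154 126  96  93  95  95  95 118 146 154]
 [154 155 132  99  93  95  95  96 128 149 154]
 [155 155 146 119  98  95  96 112 143 153 154]
 [153 154 154 145 132 127 130 144 154 157 156]
 [153 153 153 152 150 150 152 156 156 156 156]]
153.0 230.07552083333334 220.11284722222223 [0.5896 0.2836 0.07  ] 36
```

```bash
python3 -m creep '[{"slide":[0.0022,-0.0015,0.02],"angular":[0,0,0],"grip":1},{"slide":[0,0,0.025],"angular":[0,0,0],"grip":1},{"slide":[0,0,0.025],"angular":[0,0,0],"grip":1},{"slide":[0,0,0.025],"angular":[0,0,0],"grip":1},{"slide":[0,0,0.02],"angular":[0,0,0],"grip":1},{"slide":[0,0,0.01],"angular":[0,0,0],"grip":1},{"slide":[0,0,0],"angular":[0,0,0],"grip":1},{"slide":[0,0,0],"angular":[0,0,0],"grip":1},{"slide":[0,0,0],"angular":[0,0,0],"grip":1}]'
python3 - <<'E'
from h import *
go(.5892,.283,.14,-15.4)
s=r.get_state()["eef_pos"]
c,K,T=img("side"); np.savez("side7.npz",c=c,K=K,T=T); u,v=proj(K,T,s-[0,0,.03]).astype(int); print(u-25,v-30,[proj(K,T,s+[0,0,z]).round(1).tolist() for z in(.046,.015,-.022,-.081)])
h=cv2.cvtColor(c,cv2.COLOR_RGB2HSV)
for nm,lo,hi in(("blue",(105,120,40),(130,255,255)),("brass",(8,90,50),(28,255,255))):
    m=cv2.inRange(h,lo,hi); m[:v-30]=0; m[v+10:]=0; m[:,:u-8]=0; m[:,u+8:]=0
    vs,us=np.nonzero(m); print(nm,us.mean(),vs.mean(),us.min(),us.max(),vs.min(),vs.max())
E
```

```text
time_s: 11.62
eef_pos: [0.5901, 0.2839, 0.1676]
tcp_rot: [2.498, 1.904, 0.004]
force: [0.7, 0.8, -0.5]
opening: 0.0122
grip_force: 58.7
t 11.62 tcp [0.5901 0.2839 0.1676] yaw -15.36 tilt 0.14 F [ 0.7  0.8 -0.5] open 0.0122 grip 58.7 q6 0.63
 slide [-0.0012 -0.0006  0.0276] turn z 0.0007 ztool [ 2.3e-03  8.0e-04 -1.0e+00]
255 136 [[278.6, 147.7], [279.2, 155.5], [279.9, 164.6], [281.0, 178.7]]
blue 279.3 155.84285714285716 277 281 148 164
brass 277.6136363636364 169.6818181818182 272 283 163 174
```

```bash
python3 -m creep '[{"slide":[-0.001,-0.0004,0.006],"angular":[0,0,0],"grip":1},{"slide":[0,0,0.006],"angular":[0,0,0],"grip":1},{"slide":[0,0,0.006],"angular":[0,0,0],"grip":1},{"slide":[0,0,0.006],"angular":[0,0,0],"grip":1},{"slide":[0,0,0.004],"angular":[0,0,0],"grip":1},{"slide":[0,0,0],"angular":[0,0,0],"grip":1},{"slide":[0,0,0],"angular":[0,0,0],"grip":1}]'
python3 - <<'E'
from h import *
go(.5892,.283,.096,-15.4)
E
```

```text
time_s: 12.55
eef_pos: [0.5888, 0.2829, 0.1381]
tcp_rot: [2.498, 1.905, -0.0]
force: [0.9, 0.7, -1.5]
opening: 0.012
grip_force: 58.5
t 12.55 tcp [0.5888 0.2829 0.1381] yaw -15.36 tilt 0.01 F [ 0.9  0.7 -1.5] open 0.012 grip 58.5 q6 0.63
 slide [0.0002 0.0003 0.0421] turn z 0.0008 ztool [ 0.e+00 -1.e-04 -1.e+00]
```

No force, so the tip is in the hole. I'll continue to the collar.

```bash
python3 -m creep '[{"slide":[0,0,0.006],"angular":[0,0,0],"grip":1},{"slide":[0,0,0.006],"angular":[0,0,0],"grip":1},{"slide":[0,0,0.006],"angular":[0,0,0],"grip":1},{"slide":[0,0,0.006],"angular":[0,0,0],"grip":1},{"slide":[0,0,0.006],"angular":[0,0,0],"grip":1},{"slide":[0,0,0],"angular":[0,0,0],"grip":1},{"slide":[0,0,0],"angular":[0,0,0],"grip":1}]'
python3 -c "
from h import *
go(.5892,.283,.096,-15.4)"
```

```text
time_s: 13.42
eef_pos: [0.5888, 0.2829, 0.1081]
tcp_rot: [2.498, 1.905, -0.0]
force: [0.0, 0.1, -1.3]
opening: 0.0121
grip_force: 58.7
t 13.43 tcp [0.5888 0.2829 0.1081] yaw -15.35 tilt 0.0 F [ 0.   0.1 -1.3] open 0.0121 grip 58.7 q6 0.63
 slide [0.0002 0.0004 0.0121] turn z 0.0008 ztool [-0.e+00 -1.e-04 -1.e+00]
```

```bash
python3 -m creep '[{"slide":[0,0,0.003],"angular":[0,0,0],"grip":1},{"slide":[0,0,0.003],"angular":[0,0,0],"grip":1},{"slide":[0,0,0.003],"angular":[0,0,0],"grip":1},{"slide":[0,0,0.0015],"angular":[0,0,0],"grip":1},{"slide":[0,0,0],"angular":[0,0,0],"grip":1}]'
python3 -m creep '[{"slide":[0,0,0.0015],"angular":[0,0,0],"grip":1},{"slide":[0,0,0],"angular":[0,0,0],"grip":1}]'
python3 -c "
from h import *
go(.5892,.283,.096,-15.4)"
```

```text
time_s: 14.05
eef_pos: [0.5887, 0.2828, 0.0973]
tcp_rot: [-2.498, -1.905, 0.001]
force: [0.1, 0.8, 0.3]
opening: 0.0127
grip_force: 58.7
time_s: 14.3
eef_pos: [0.5888, 0.2829, 0.0962]
tcp_rot: [2.498, 1.905, 0.0]
force: [-0.0, 0.3, -0.7]
opening: 0.0123
grip_force: 58.8
t 14.3 tcp [0.5888 0.2829 0.0962] yaw -15.35 tilt 0.01 F [-0.   0.3 -0.7] open 0.0123 grip 58.8 q6 0.63
 slide [0.0002 0.0003 0.0002] turn z 0.0008 ztool [ 2.e-04  0.e+00 -1.e+00]
```

```bash
python3 -m creep '[{"slide":[0,0,0.001],"angular":[0,0,0],"grip":1},{"slide":[0,0,0],"angular":[0,0,0],"grip":1}]'
python3 -m creep '[{"slide":[0,0,0.001],"angular":[0,0,0],"grip":1},{"slide":[0,0,0],"angular":[0,0,0],"grip":1}]'
python3 -m creep '[{"slide":[0,0,0.001],"angular":[0,0,0],"grip":1},{"slide":[0,0,0],"angular":[0,0,0],"grip":1}]'
```

```text
time_s: 14.55
eef_pos: [0.5891, 0.2831, 0.096]
tcp_rot: [2.498, 1.905, 0.002]
force: [-0.5, 0.1, 3.3]
opening: 0.0125
grip_force: 59.4
time_s: 14.8
eef_pos: [0.5894, 0.2833, 0.0959]
tcp_rot: [2.498, 1.905, 0.004]
force: [-2.1, -0.1, 5.1]
opening: 0.0128
grip_force: 59.9
time_s: 15.05
eef_pos: [0.5897, 0.2835, 0.0959]
tcp_rot: [2.498, 1.905, 0.006]
force: [-1.7, 0.2, 7.9]
opening: 0.0126
grip_force: 60.3
```

The force rises at z = 0.096, as predicted for the collar on the plate. Releasing.

```bash
python3 -m creep '[{"slide":[0,0,-0.002],"angular":[0,0,0],"grip":1},{"slide":[0,0,0],"angular":[0,0,0],"grip":0.8},{"slide":[0,0,0],"angular":[0,0,0],"grip":0.6},{"slide":[0,0,0],"angular":[0,0,0],"grip":0.45},{"slide":[0,0,0],"angular":[0,0,0],"grip":0.45},{"slide":[0,0,0],"angular":[0,0,0],"grip":0.45},{"slide":[0,0,0],"angular":[0,0,0],"grip":0.45},{"slide":[0,0,0],"angular":[0,0,0],"grip":0.45}]'
python3 -m creep '[{"slide":[0,0,-0.02],"angular":[0,0,0],"grip":0.45},{"slide":[0,0,-0.02],"angular":[0,0,0],"grip":0.45},{"slide":[0,0,-0.03],"angular":[0,0,0],"grip":0.45},{"slide":[0,0,-0.03],"angular":[0,0,0],"grip":0.45},{"slide":[0,0,0],"angular":[0,0,0],"grip":0.45},{"slide":[0,0,0],"angular":[0,0,0],"grip":0.45}]'
python3 - <<'E'
from h import *
go(.4915,.282,.2,-15.4)
o=[]
for n,(x,y) in(("side",(240,140)),("top",(195,185))):
    c,K,T=img(n); np.savez(n+"8.npz",c=c,K=K,T=T); o.append(cv2.resize(c[y:y+70,x:x+70],(400,400),interpolation=cv2.INTER_CUBIC))
    print(n,[((proj(K,T,[.589,.283,z])-[x,y])*400/70).round(0).tolist() for z in(.07,.078,.14)])
save(np.hstack(o),"s8.png")
E
```

```text
time_s: 16.05
eef_pos: [0.5888, 0.2829, 0.0951]
tcp_rot: [2.498, 1.905, 0.0]
force: [-0.1, -0.3, -0.5]
opening: 0.0468
grip_force: 0.0
time_s: 16.8
eef_pos: [0.5886, 0.2828, 0.1948]
tcp_rot: [2.498, 1.905, -0.001]
force: [-0.5, 0.7, -0.5]
opening: 0.0467
grip_force: 0.0
t 16.8 tcp [0.5886 0.2828 0.1948] yaw -15.36 tilt 0.02 F [-0.5  0.7 -0.5] open 0.0467 grip 0.0 q6 0.63
 slide [-0.0265 -0.0934 -0.0051] turn z 0.0008 ztool [-3.e-04 -2.e-04 -1.e+00]
side [[235.0, 244.0], [234.0, 233.0], [228.0, 149.0]]
top [[201.0, 202.0], [199.0, 200.0], [179.0, 184.0]]
```

View pics/s8.png

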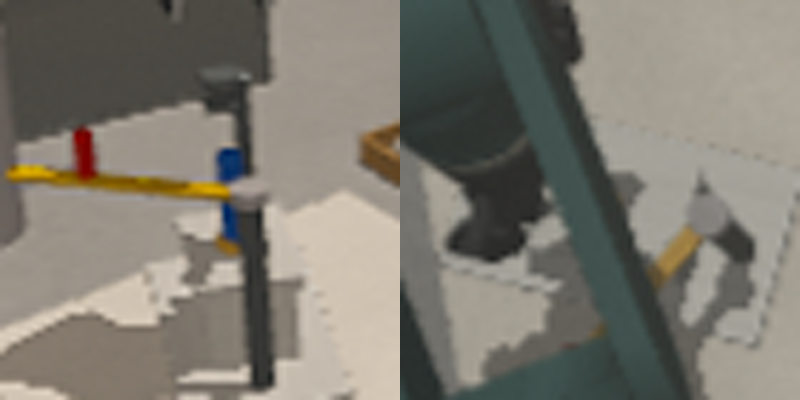

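The tool stands seated: handle top at side crop (230,149), exactly on prediction, with the brass collar at (228,243) on the plate. The bar has not moved (knob at (85,155)). Next I turn the fingers across the bar, so they straddle it, and go over the knob. The rack geometry gives knob = (0.491, 0.2805) at a 105 mm radius, with the keeper about 63.5° open.

```bash
python3 -m creep '[{"slide":[0,0,-0.02],"angular":[0,0,0],"grip":0.45},{"slide":[0,0,-0.02],"angular":[0,0,-0.158],"grip":0.45},{"slide":[0,0,-0.02],"angular":[0,0,-0.158],"grip":0.45},{"slide":[0,0,0],"angular":[0,0,-0.158],"grip":0.45},{"slide":[0,0,0],"angular":[0,0,-0.158],"grip":0.45},{"slide":[0,0,0],"angular":[0,0,-0.158],"grip":0.45},{"slide":[0,0,0],"angular":[0,0,-0.158],"grip":0.45},{"slide":[0,0,0],"angular":[0,0,-0.158],"grip":0.45},{"slide":[0,0,0],"angular":[0,0,0],"grip":0.45}]'
python3 -c "
from h import *
go(.491,.2805,.25,48.2)"
```

```text
time_s: 18.02
eef_pos: [0.5884, 0.2828, 0.2533]
tcp_rot: [-1.127, -2.93, 0.003]
force: [0.2, 0.1, -0.7]
opening: 0.0472
grip_force: 0.0
t 18.02 tcp [0.5884 0.2828 0.2533] yaw 47.91 tilt 0.17 F [ 0.2  0.1 -0.7] open 0.0472 grip 0.0 q6 -0.47
 slide [ 0.0707 -0.0669  0.0036] turn z -0.0051 ztool [-0.0028 -0.0012 -1.    ]
```

```bash
python3 -m creep '[{"slide":[0.0177,-0.0167,0],"angular":[0,0,-0.005],"grip":0.45},{"slide":[0.0177,-0.0167,0],"angular":[0,0,0],"grip":0.45},{"slide":[0.0177,-0.0167,0],"angular":[0,0,0],"grip":0.45},{"slide":[0.0177,-0.0167,0],"angular":[0,0,0],"grip":0.45},{"slide":[0,0,0],"angular":[0,0,0],"grip":0.45},{"slide":[0,0,0],"angular":[0,0,0],"grip":0.45}]'
python3 - <<'E'
from h import *
go(.491,.2805,.125,48.2)
c,K,T=img("side"); h=cv2.cvtColor(c,cv2.COLOR_RGB2HSV); m=((h[...,0]<8)|(h[...,0]>172))&(h[...,1]>150); m[:155]=0;m[178:]=0;m[:,:245]=0;m[:,265:]=0
v,u=np.nonzero(m); print(len(u),u.mean(),v.min(),v.max(),"pred",proj(K,T,[.491,.2805,.165]))
E
```

```text
time_s: 18.77
eef_pos: [0.4919, 0.2802, 0.2547]
tcp_rot: [1.12, 2.935, -0.001]
force: [0.3, -0.8, 0.7]
opening: 0.0467
grip_force: 0.0
t 18.77 tcp [0.4919 0.2802 0.2547] yaw 48.22 tilt 0.02 F [ 0.3 -0.8  0.7] open 0.0467 grip 0.0 q6 -0.42
 slide [ 0.0009 -0.0003  0.1297] turn z 0.0004 ztool [ 0.e+00 -4.e-04 -1.e+00]
22 254.13636363636363 162 170 pred [254.32262278 166.64829807]
```

```bash
python3 -m creep '[{"slide":[0,0,0.02],"angular":[0,0,0],"grip":0.45},{"slide":[0,0,0.02],"angular":[0,0,0],"grip":0.45},{"slide":[0,0,0.02],"angular":[0,0,0],"grip":0.45},{"slide":[0,0,0],"angular":[0,0,0],"grip":0.45}]'
python3 -m creep '[{"slide":[0,0,0.015],"angular":[0,0,0],"grip":0.45},{"slide":[0,0,0.015],"angular":[0,0,0],"grip":0.45},{"slide":[0,0,0.015],"angular":[0,0,0],"grip":0.45},{"slide":[0,0,0.015],"angular":[0,0,0],"grip":0.45},{"slide":[0,0,0.01],"angular":[0,0,0],"grip":0.45},{"slide":[0,0,0],"angular":[0,0,0],"grip":0.45}]'
python3 -m creep '[{"slide":[0,0,0],"angular":[0,0,0],"grip":0.7},{"slide":[0,0,0],"angular":[0,0,0],"grip":1},{"slide":[0,0,0],"angular":[0,0,0],"grip":1},{"slide":[0,0,0],"angular":[0,0,0],"grip":1}]'
python3 -c "
from h import *
go(.491,.2805,.125,48.2)"
```

```text
time_s: 19.32
eef_pos: [0.491, 0.2796, 0.1923]
tcp_rot: [-1.118, -2.932, 0.006]
force: [-0.3, 0.2, 0.6]
opening: 0.0469
grip_force: 0.0
time_s: 20.08
eef_pos: [0.4908, 0.28, 0.1238]
tcp_rot: [-1.118, -2.934, 0.003]
force: [0.2, -0.0, -0.1]
opening: 0.0468
grip_force: 0.0
time_s: 20.58
eef_pos: [0.492, 0.2805, 0.1261]
tcp_rot: [1.118, 2.935, 0.002]
force: [-1.2, 0.5, 3.3]
opening: 0.0112
grip_force: 58.6
t 20.57 tcp [0.492  0.2805 0.1261] yaw 48.3 tilt 0.1 F [-1.2  0.5  3.3] open 0.0112 grip 58.6 q6 -0.42
 slide [ 0.0007 -0.0007  0.0011] turn z 0.0017 ztool [ 1.7e-03  7.0e-04 -1.0e+00]
```

The knob is gripped. I'll swing it about the hinge: each 0.1 rad row is a slide of (-0.0005, 0.0105) plus a turn of +0.1 about tool z.

```bash
python3 -m creep '[{"slide":[-0.0003,0.0052,0],"angular":[0,0,0.05],"grip":1},{"slide":[-0.0003,0.0052,0],"angular":[0,0,0.05],"grip":1},{"slide":[-0.0003,0.0052,0],"angular":[0,0,0.05],"grip":1},{"slide":[-0.0003,0.0052,0],"angular":[0,0,0.05],"grip":1}]'
python3 - <<'E'
from h import *
go(.57,.21,.125,48.2)
c,K,T=img("side"); h=cv2.cvtColor(c,cv2.COLOR_RGB2HSV); m=cv2.inRange(h,(15,150,80),(32,255,255)); m[:150]=0;m[190:]=0;m[:,:235]=0;m[:,290:]=0
v,u=np.nonzero(m); print(len(u),u.min(),u.max(),v[u==u.min()].mean())
p=np.array([plane(K,T,a,b,.147)[:2] for a,b in zip(u,v)])-[.5691,.2107]; p=p[np.hypot(*p.T)>.02]; a=np.degrees(np.arctan2(p[:,1],p[:,0])); print("bar angle",np.median(a)-74.6, "reach",np.hypot(*p.T).max())
E
```

```text
time_s: 21.08
eef_pos: [0.5073, 0.2944, 0.1262]
tcp_rot: [1.408, 2.809, 0.002]
force: [-1.8, 0.5, 4.9]
opening: 0.0112
grip_force: 58.8
t 21.07 tcp [0.5073 0.2944 0.1262] yaw 36.76 tilt 0.08 F [-1.8  0.5  4.9] open 0.0112 grip 58.8 q6 -0.21
 slide [-0.1052 -0.0003  0.0011] turn z -0.1997 ztool [ 6.0e-04  1.2e-03 -1.0e+00]
90 246 281 165.5
bar angle 50.09155435234264 reach 0.158318848560784
```

The bar follows, now about 51° open, with low forces. Continuing.

```bash
python3 -m creep '[{"slide":[-0.0004,0.0084,0],"angular":[0,0,0.08],"grip":1},{"slide":[-0.0004,0.0084,0],"angular":[0,0,0.08],"grip":1},{"slide":[-0.0004,0.0084,0],"angular":[0,0,0.08],"grip":1},{"slide":[-0.0004,0.0084,0],"angular":[0,0,0.08],"grip":1},{"slide":[-0.0004,0.0084,0],"angular":[0,0,0.08],"grip":1}]'
python3 -m creep '[{"slide":[-0.0004,0.0084,0],"angular":[0,0,0.08],"grip":1},{"slide":[-0.0004,0.0084,0],"angular":[0,0,0.08],"grip":1},{"slide":[-0.0004,0.0084,0],"angular":[0,0,0.08],"grip":1},{"slide":[-0.0004,0.0084,0],"angular":[0,0,0.08],"grip":1},{"slide":[-0.0004,0.0084,0],"angular":[0,0,0.08],"grip":1},{"slide":[0,0,0],"angular":[0,0,0],"grip":1}]'
cat > bar.py <<'E'
from h import *
go(.5691,.2107,.125,-15.4)
c,K,T=img("side"); h=cv2.cvtColor(c,cv2.COLOR_RGB2HSV); m=cv2.inRange(h,(15,150,80),(32,255,255)); m[:135]=0;m[190:]=0;m[:,:235]=0;m[:,290:]=0
v,u=np.nonzero(m); print(len(u),u.min(),u.max(),v.min(),v.max())
p=np.array([plane(K,T,a,b,.147)[:2] for a,b in zip(u,v)])-[.5691,.2107]; p=p[np.hypot(*p.T)>.02]; a=np.degrees(np.arctan2(p[:,1],p[:,0])); print("bar angle",np.median(a)-74.6, "reach",np.hypot(*p.T).max())
m=cv2.inRange(h,(105,120,40),(130,255,255)); m[:155]=0;m[195:]=0;m[:,:270]=0;m[:,290:]=0; v,u=np.nonzero(m); print("blue",len(u),u.mean(),v.mean(),v.min(),v.max(), "pred",[proj(K,T,[.589,.283,z]).round(1).tolist() for z in(.078,.14)])
E
python3 bar.py
```

```text
time_s: 21.75
eef_pos: [0.5453, 0.3119, 0.1261]
tcp_rot: [1.938, 2.473, 0.002]
force: [-2.9, -0.3, 4.7]
opening: 0.0113
grip_force: 58.9
time_s: 22.5
eef_pos: [0.5877, 0.3128, 0.1261]
tcp_rot: [2.389, 2.04, 0.002]
force: [-0.6, -0.6, 5.5]
opening: 0.0111
grip_force: 58.8
t 22.5 tcp [0.5877 0.3128 0.1261] yaw -9.01 tilt 0.1 F [-0.6 -0.6  5.5] open 0.0111 grip 58.8 q6 0.56
 slide [-0.1038 -0.0024  0.0011] turn z 0.1115 ztool [ 1.6e-03  5.0e-04 -1.0e+00]
44 274 283 158 183
bar angle 2.476526441012311 reach 0.13369061283149256
blue 21 279.6190476190476 176.85714285714286 170 181 pred [[281.0, 180.8], [279.9, 166.1]]
```

About 0.09 to 0.11 rad is left. I'll take small steps and watch the force for the stop.

```bash
python3 -m creep '[{"slide":[0,0.0032,0],"angular":[0,0,0.03],"grip":1},{"slide":[0,0.0032,0],"angular":[0,0,0.03],"grip":1},{"slide":[0,0,0],"angular":[0,0,0],"grip":1}]'
python3 -m creep '[{"slide":[0,0.002,0],"angular":[0,0,0.02],"grip":1},{"slide":[0,0,0],"angular":[0,0,0],"grip":1}]'
python3 -m creep '[{"slide":[0,0.002,0],"angular":[0,0,0.02],"grip":1},{"slide":[0,0,0],"angular":[0,0,0],"grip":1}]'
python3 bar.py
```

```text
time_s: 22.92
eef_pos: [0.5935, 0.3116, 0.1261]
tcp_rot: [2.449, 1.967, 0.001]
force: [-1.6, -0.8, 5.9]
opening: 0.0111
grip_force: 59.0
time_s: 23.18
eef_pos: [0.5954, 0.3111, 0.1262]
tcp_rot: [2.468, 1.942, 0.001]
force: [-1.1, -1.4, 5.4]
opening: 0.011
grip_force: 59.0
time_s: 23.42
eef_pos: [0.5963, 0.3108, 0.1261]
tcp_rot: [-2.487, -1.919, 0.001]
force: [-3.0, -1.3, 6.6]
opening: 0.0108
grip_force: 59.1
t 23.43 tcp [0.5963 0.3108 0.1261] yaw -14.71 tilt 0.05 F [-3.  -1.3  6.6] open 0.0108 grip 59.1 q6 0.65
 slide [-0.1037 -0.0009  0.0012] turn z 0.0120 ztool [-9.e-04 -3.e-04 -1.e+00]
43 278 283 161 183
bar angle -2.5087399516966116 reach 0.10435656651680987
blue 25 279.48 175.44 167 181 pred [[281.0, 180.8], [279.9, 166.1]]
```

```bash
python3 -m creep '[{"slide":[0,0.002,0],"angular":[0,0,0.01],"grip":1},{"slide":[0,0,0],"angular":[0,0,0],"grip":1}]'
python3 -m creep '[{"slide":[0,0.002,0],"angular":[0,0,0],"grip":1},{"slide":[0,0,0],"angular":[0,0,0],"grip":1}]'
python3 bar.py
```

```text
time_s: 23.72
eef_pos: [0.5963, 0.3108, 0.1261]
tcp_rot: [-2.494, -1.906, 0.006]
force: [-7.6, -0.3, 8.2]
opening: 0.0111
grip_force: 59.3
time_s: 23.98
eef_pos: [0.5962, 0.3108, 0.126]
tcp_rot: [-2.49, -1.906, 0.011]
force: [-12.3, -0.8, 8.4]
opening: 0.011
grip_force: 59.5
t 23.98 tcp [0.5962 0.3108 0.126 ] yaw -15.15 tilt 0.52 F [-12.3  -0.8   8.4] open 0.011 grip 59.5 q6 0.66
 slide [-0.1037  0.      0.0012] turn z 0.0043 ztool [-9.e-03  2.e-04 -1.e+00]
43 278 283 161 183
bar angle -2.8021841694250185 reach 0.10435656651680987
blue 25 279.48 175.44 167 181 pred [[281.0, 180.8], [279.9, 166.1]]
```

A firm stop: the position no longer changes, the force grows, and the TCP lies exactly on the closed line from the hinge. I'll relieve most of the preload, open and rise.

```bash
python3 -m creep '[{"slide":[0,-0.002,0],"angular":[0,0,0],"grip":1},{"slide":[0,-0.001,0],"angular":[0,0,0],"grip":1},{"slide":[0,0,0],"angular":[0,0,0],"grip":0.8},{"slide":[0,0,0],"angular":[0,0,0],"grip":0.65},{"slide":[0,0,0],"angular":[0,0,0],"grip":0.55},{"slide":[0,0,0],"angular":[0,0,0],"grip":0.55},{"slide":[0,0,0],"angular":[0,0,0],"grip":0.55}]'
python3 -m creep '[{"slide":[0,0,-0.015],"angular":[0,0,0],"grip":0.55},{"slide":[0,0,-0.02],"angular":[0,0,0],"grip":0.55},{"slide":[0,0,-0.03],"angular":[0,0,0],"grip":0.55},{"slide":[0,0,-0.03],"angular":[0,0,0],"grip":0.55},{"slide":[0,0,-0.03],"angular":[0,0,0],"grip":0.55},{"slide":[0,0,0],"angular":[0,0,0],"grip":0.55},{"slide":[0,0,0],"angular":[0,0,0],"grip":0.55}]'
python3 bar.py
python3 - <<'E'
from h import *
c,K,T=img("side"); h=cv2.cvtColor(c,cv2.COLOR_RGB2HSV); m=((h[...,0]<8)|(h[...,0]>172))&(h[...,1]>150); m[:130]=0;m[180:]=0;m[:,:260]=0;m[:,295:]=0
v,u=np.nonzero(m); print(len(u),u.mean(),v.mean(),v.min(),v.max())
for th in(0,.06,.12):
    a=np.radians(74.6)+th; print(th,proj(K,T,[.5691+.105*np.cos(a),.2107+.105*np.sin(a),.165]).round(2))
w=np.load("side0.npz")["c"]
for nm,x0,y0,x1,y1 in(("cup",290,228,322,270),("others",345,190,460,365)): print(nm,np.abs(w[y0:y1,x0:x1].astype(int)-c[y0:y1,x0:x1]).mean().round(2))
E
```

```text
time_s: 24.9
eef_pos: [0.5982, 0.3106, 0.1249]
tcp_rot: [2.497, 1.906, -0.0]
force: [0.1, -0.3, -0.1]
opening: 0.0388
grip_force: 0.0
time_s: 25.78
eef_pos: [0.5979, 0.3106, 0.2494]
tcp_rot: [-2.497, -1.906, 0.001]
force: [-0.3, -0.4, -0.7]
opening: 0.0388
grip_force: 0.0
t 25.77 tcp [0.5979 0.3106 0.2494] yaw -15.3 tilt 0.05 F [-0.3 -0.4 -0.7] open 0.0388 grip 0.0 q6 0.66
 slide [-0.1039 -0.0013  0.1244] turn z 0.0018 ztool [-7.e-04 -4.e-04 -1.e+00]
47 276 283 156 183
bar angle -2.3009020507747238 reach 0.14805902390357223
blue 25 279.48 175.44 167 181 pred [[281.0, 180.8], [279.9, 166.1]]
27 278.6666666666667 156.1851851851852 153 160
0 [278.22 156.49]
0.06 [276.54 156.71]
0.12 [274.87 156.97]
cup 16.36
others 16.07
```

The knob pixel (278.7) matches the closed position (278.2; it would be 276.5 at 0.06 rad). The tool is still seated and the gripper is clear. Handing in.

```bash
python3 -c "
from plant import r
print(r.sign_off())"
```

```text
the job is handed in; nothing more can be done
None
```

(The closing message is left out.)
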